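# Sort bronze offcut slugs into the empty carousel compartment

### The arm

A 6-joint arm with a two-finger parallel gripper is mounted at the origin on the work surface. World frame = base frame: x ahead of the robot, y to its left, z up, the work surface at z = 0. Lengths are in m, angles in rad, forces in N, time in s.
With the tool pointing down it reaches from about 0.3 to 0.85 m from the base axis. Payload 5.4 kg.
Tool frame: the origin (TCP) lies at the very end of the fingers, on their centre line; the grasp point (between the pads) lies 19 mm behind it; z points along the fingers, y is the line along which they close (so a half turn about z gives the same grasp; the last joint's range is limited). The gripper opens to 85 mm and grips with 20 to 120 N. Pads are 22 mm wide; open, the fingers measure 114 mm over their backs; the gripper's body (76 mm by 85 mm) begins 54 mm behind the grasp point. The pads swing forward as they close: fully open they stand 13 mm farther back than shut.
Start: joints at [0.95, 0.158, 1.597, -0, 1.386, -0.21], TCP at [0.23, 0.527, 0.231] pointing down, gripper open.
Joint ranges: [-2.91, 2.91], [-0.94, 2.29], [0.18, 2.7], [-1.29, 4.43], [0.17, 2.64], [-3, 3]. Speed limits (rad/s): [2.57, 2.57, 3.14, 3.14, 3.14, 3.14].

### API

Orientations are given as a unit quaternion [w, x, y, z].
In Python, from cell import bot gives the robot as it stands.
- The arm moves only by the tool servo_tool, never from a script. Its argument "commands" is text: rows parted by semicolons, each of 7 numbers parted by spaces: the shift along the world's x, y, z in units of 40 mm (1.0 is 40 mm), then the turn, a rotation vector about the world's x, y, z in rad, then the gripper command: -1 is fully open, 1 is shut, values between are in proportion. A call has 1 to 10 rows; each row is the pose to reach, as a shift and turn from the pose commanded when the call began; what a row does not reach only later rows make up. A row lasts 1/8 s, in which the tool goes at most 62.5 mm and 10.7 degrees, less where a joint would pass 70% of its speed; a pose out of reach is approached as far as the arm can. A call with a gripper value outside its range is refused whole. The fingers move at their own pace and stop on an object; "newtons" is the grip in N (left out, the last holds). Time passes only in rows, so rows that repeat a pose let the fingers close. It gives the time, the measured TCP pose, the force, the opening and the grip force at its end, in the units of the state.
- bot.get_obs(): the state, without advancing time (a new reading comes with each control period).
- bot.snapshot(name): name is "scene" or "top" or "wrist"; returns (picture, depth): 400x640x3 uint8, red, green, blue; 400x640 float32, m along the optical axis (not along the pixel's ray), 0 where there is no reading.
- bot.calibration(name): a dict with "camera_matrix" (3x3 intrinsics, pixels), "T" (4x4, takes a point from camera to world coordinates); the wrist camera has in their place "T_tool_cam" (4x4, takes a point from camera to tool coordinates, whose origin is the TCP and whose axes are the flange's). Camera axes: x right, y down, z forward; pixel columns grow to the right and rows downward; lengths in m; the calibration is good to about 2 mm. A picture is of the moment at which its call begins: read the wrist's pose just before it. calibration takes no time and is no camera call.
- bot.close_job(): hands the job in; it is judged then, once.
The state is a dict: "time_s": time; "joints": joint angles; "joint_velocities": joint speeds; "tau": joint torques, N m; "tcp_pos": TCP position; "orientation": TCP orientation; "force": force on the tool from outside, world axes, zero at the start; "wrist_torque": the same for the moment, N m; "opening": finger opening in m; "grip_force": force on a finger pad.
Only numpy, scipy, OpenCV 4.12 (cv2) and the standard library are available. Lean on these libraries where they do the work, as an engineer would, in place of code of your own. Each camera call takes 0.05 s, during which the arm holds its last target. There are 200 camera calls.

### The job

Turn the round sorting tray by its T-handle until its one empty compartment sits centred under the chute's spout, and only then tip the teak bin by its hand bar so that all three bronze slugs run down the chute into that compartment. Lower the bin back to level, leave the tray as it stands, and do not disturb the other things on the bench.

Things in the scene. Friction and masses are not known exactly. Their poses are not given: they have to be found in the camera images.
- station: Fixed station: base board 190 x 450 x 14 mm with, in a row, a round tray, a chute and a tilting bin. Origin on the table under the tray's axis; y axis runs along the chute to the bin (roughly to the robot's left), z up. The chute slopes 39 degrees down from the bin to a square spout (78 x 65 mm outside, 66 to 132 mm above the table) whose front wall is 79 mm from the tray's axis. Place and yaw vary.
- tray (a joint): Angle of the round tray about its vertical axis (rad), anticlockwise from above; turns freely over a turn either way, stays where left (friction 0.06 N m). 320 mm across, rim and partitions up to 62 mm above the table, floor at 26 mm; five equal compartments round a 90 mm hub, four with stock fixed to the floor (brass pins, wooden pegs, steel discs, bronze bars), one empty.
- hub_bar (a point): Centre of the tray's T-handle, on the tray's axis, 150 mm above the table: wooden bar 80 mm long, 14 mm thick, 34 mm high (133 to 167 mm above the table) on a 26 mm post. It turns with the tray. Its x axis lies along the bar and points to the middle of the empty compartment; grip it across the 14 mm.
- slot (a point): Middle of the empty compartment's floor, 115 mm from the tray's axis, 26 mm above the table; turns with the tray. x axis points outward.
- mouth (a point): Centre of the spout's lower opening, 66 mm wide, 112 mm from the tray's axis, 70 mm above the table; the empty compartment must come below it.
- bin (a joint): Tilt of the teak bin (rad): 0 level on its rest, growing as its rear is lifted, stop at 1.2. A stiff pivot holds it where left; raising takes about 6 N at the bar, lowering about 3 N. The slugs slide out beyond about 0.45 rad; 0.8 to 1.0 empties it within a second.
- bin_bar (a point): Middle of the bin's round hand bar, 16 mm thick, parallel to the station's x axis, 80 mm free between its arms. Bin level: 225 mm above the table, 140 mm behind and 70 mm above the pivot. It moves on a 157 mm circle about the pivot, up and towards the tray as the bin tips (311 mm high at 1.0 rad). The bin's rear wall top is 42 mm in front of and 25 mm below the level bar.
- bin_hinge (a point): Pivot of the bin, at the front edge of its floor over the chute's head, 155 mm above the table. Axis along the station's x axis. The bin is open in front and above; 100 mm wide, 98 mm long, walls 45 mm high, 8 mm thick.
- slug0_center (a point): Centre of a loose bronze slug, a short cylinder 20 mm across, 18 mm high, about 50 g, lying on the bin's floor; one of three alike.
- slug1_center (a point): Centre of a loose bronze slug, a short cylinder 20 mm across, 18 mm high, about 50 g, lying on the bin's floor; one of three alike.
- slug2_center (a point): Centre of a loose bronze slug, a short cylinder 20 mm across, 18 mm high, about 50 g, lying on the bin's floor; one of three alike.
- key: Bystander: bronze gender key 210 x 48 x 11 mm, on the palm-wood board at the left. Origin under its centre, x along it.
- mallet: Bystander: brass-capped wooden mallet, about 205 mm long, head 62 mm wide and 53 mm high, on the board. Origin underneath, x along the handle towards the head.
- scraper: Bystander: steel scraper with wooden handle, 210 mm long, 20 mm high, on the board. Origin underneath, x along it towards the blade.
- whetstone: Bystander: round brown whetstone 72 mm across, 24 mm high, on the table beside the bin, robot side. Origin under its centre.
- bowl: Bystander: dark wooden bowl 90 mm across, 40 mm high, on the table beside the bin, far side. Origin under its centre.
- wirebrush: Bystander: bench brush lying on the table at the right. Origin underneath, x along it.
- oil: Bystander: small clay jar with brass lid, 48 mm across, 75 mm high, on the table at the left, robot side. Origin under its centre.

How it is judged:
By the outcome, as a careful person would: the job done as asked, in the order asked, and still so for the second after the job is handed in, with the robot touching nothing.
It also fails if it takes over 72 s, if anything falls off the work surface, if the arm or the gripper's body presses on something with over 40 N, if the wrist force passes 120 N, or if a joint passes its speed limit or range.

## Working session

There is one attempt and no reset: what is moved stays moved. The work goes in short steps, Python scripts to look and compute and a tool call to move; the robot and the scene stay as the last step left them, time stands still between calls to the robot, and variables do not carry over. Pictures are saved under pics/ and viewed, at most 10 in all, crops included, and the job is handed in when it is done.

Besides the shell and the picture viewer there is one more tool, called after "Call:" by a JSON object that holds its "api" and its "payload". servo_tool: Moves the arm, as the interface text tells. Its arguments: {"type":"object","properties":{"commands":{"type":"string"},"newtons":{"type":"number"}},"required":["commands"]}

```bash
ls; mkdir -p pics; cat > h.py <<'E'
import numpy as np, cv2
from cell import bot
def snap(n,f=None):
    p,d=bot.snapshot(n)
    if f: cv2.imwrite('pics/'+f,p[:,:,::-1])
    np.savez('/tmp/%s.npz'%n,p=p,d=d)
    return p,d
def cloud(n,d):
    c=bot.calibration(n);K=np.array(c['camera_matrix']);T=np.array(c['T'])
    v,u=np.mgrid[:d.shape[0],:d.shape[1]]
    P=np.stack([(u-K[0,2])/K[0,0]*d,(v-K[1,2])/K[1,1]*d,d],-1)
    W=P@T[:3,:3].T+T[:3,3]; W[d<=0]=np.nan
    return W
E
python3 - <<'E'
from h import *
print(bot.get_obs())
for n in('scene','top'):
    snap(n,n+'0.png'); c=bot.calibration(n); print(c['camera_matrix'],c['T'])
E
```

```text
pics
{'time_s': 0.0, 'joints': array([ 9.49895152e-01,  1.59055552e-01,  1.59823987e+00, -2.65207723e-05,
        1.38621842e+00, -2.10095797e-01]), 'joint_velocities': array([ 1.69867417e-03,  3.82989294e-04,  5.69697886e-04,  8.86796130e-04,
       -8.56348233e-05, -4.59083862e-04]), 'tau': array([-3.13186811e-04, -3.96012890e+01, -3.31425655e+01, -1.73974313e-04,
        8.53445032e-03, -1.56790804e-05]), 'tcp_pos': array([0.22928671, 0.52664159, 0.23030943]), 'orientation': array([-3.75816862e-04,  2.03958911e-01,  9.78978978e-01, -8.84124506e-04]), 'force': array([-0.36594391, -0.39487646, -0.48658351]), 'wrist_torque': array([-0.01390985,  0.00367476,  0.00842366]), 'grip_force': 0.0, 'opening': 0.08543911710604196}
[[423.0647057    0.         321.79346556]
 [  0.         423.0647057  198.00072978]
 [  0.           0.           1.        ]] [[ 0.0771381   0.634939   -0.76870162  1.67582216]
 [ 0.9968494  -0.03483626  0.07125804 -0.12311671]
 [ 0.01846582 -0.77177645 -0.63562577  1.06628786]
 [ 0.          0.          0.          1.        ]]
[[437.79614803   0.         319.43662339]
 [  0.         437.79614803 200.53762029]
 [  0.           0.           1.        ]] [[ 0.00796665 -0.98558977  0.16896546  0.28880976]
 [-0.99983762 -0.00511983  0.01727756 -0.02865167]
 [-0.01616351 -0.16907567 -0.98547053  1.61709403]
 [ 0.          0.          0.          1.        ]]
```

View pics/scene0.png

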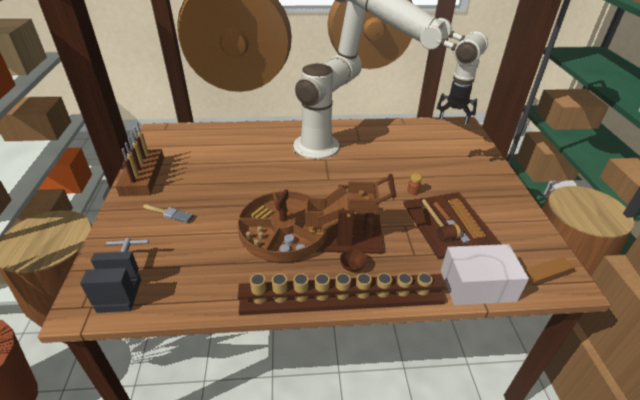

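View pics/top0.png

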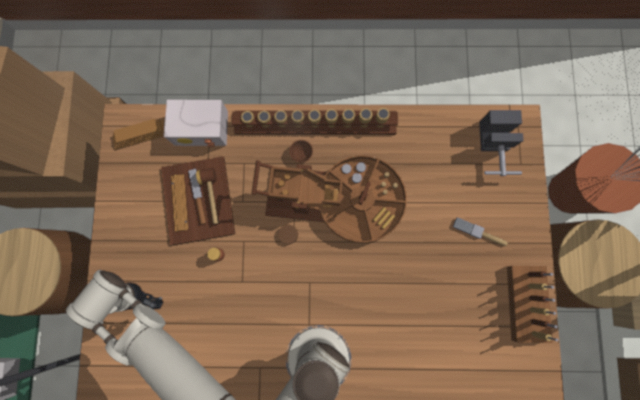

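The scene view shows the tray around (285,225) with the bin to its right. In the top view the tray is at (362,198), the bin at (280,183) and the spout at about (330,190). I'll zoom in and measure from the depth.

```bash
python3 - <<'E'
from h import *
z=np.load('/tmp/top.npz');p,d=z['p'],z['d'];W=cloud('top',d)
cv2.imwrite('pics/topz.png',cv2.resize(p[140:260,230:420],None,fx=4,fy=4,interpolation=cv2.INTER_CUBIC)[:,:,::-1])
H=W[...,2]
np.set_printoptions(precision=3,suppress=True)
# tray rim: height 50-70mm, circle fit near region
m=(H>.052)&(H<.072); m[:, :300]=0; m[:,420:]=0; m[:140]=0;m[260:]=0
q=W[m][:,:2]
# outermost ring by iterative circle fit
c=np.array([W[198,362,0],W[198,362,1]]);r=.16
for i in range(8):
    rr=np.linalg.norm(q-c,axis=1);s=abs(rr-r+.004)<(.03 if i<3 else .01)
    A=np.c_[2*q[s],np.ones(s.sum())];x=np.linalg.lstsq(A,(q[s]**2).sum(1),rcond=None)[0]
    c=x[:2];print(c,np.sqrt(x[2]+c@c),s.sum())
# handle
rr=np.hypot(W[...,0]-c[0],W[...,1]-c[1])
m=(H>.155)&(H<.175)&(rr<.06);print('bar',m.sum(),W[m].mean(0));
u,sv,v=np.linalg.svd(W[m][:,:2]-W[m][:,:2].mean(0));print(sv,v[0])
# high things: bin bar
m=(H>.2)&(H<.25)&(rr<.5);ys,xs=np.nonzero(m)
m&=(np.arange(640)[None]>230)&(np.arange(640)[None]<330)&(np.arange(400)[:,None]<240)
print('binbar',m.sum(),W[m].mean(0),W[m].min(0),W[m].max(0))
for i in np.argwhere(m): print(i,W[i[0],i[1]],end=' ')
E
```

```text
[ 0.565 -0.154] 0.1532528603950538 491
[ 0.566 -0.155] 0.15332880716732566 494
[ 0.567 -0.156] 0.1533546904129488 493
[ 0.567 -0.155] 0.15601171487052218 427
[ 0.567 -0.155] 0.15604214102297173 426
[ 0.567 -0.155] 0.15604214102297173 426
[ 0.567 -0.155] 0.15604214102297173 426
[ 0.567 -0.155] 0.15604214102297173 426
bar 96 [ 0.566 -0.154  0.168]
[0.229 0.039] [-0.918  0.396]
binbar 385 [0.6   0.173 0.218] [0.542 0.062 0.2  ] [0.661 0.218 0.239]
[160 256] [0.659 0.204 0.235] [160 257] [0.661 0.202 0.228] [160 258] [0.658 0.197 0.237] [161 256] [0.657 0.204 0.231] [161 257] [0.655 0.2   0.236] [161 258] [0.655 0.197 0.235] [161 259] [0.657 0.195 0.23 ] [161 260] [0.658 0.192 0.227] [162 256] [0.652 0.204 0.234] [162 257] [0.654 0.201 0.23 ] [162 258] [0.653 0.197 0.232] [162 259] [0.654 0.194 0.23 ] [162 260] [0.655 0.192 0.226] [163 255] [0.651 0.208 0.228] [163 256] [0.649 0.203 0.236] [163 257] [0.648 0.2   0.237] [163 258] [0.649 0.197 0.234] [163 259] [0.651 0.195 0.226] [163 260] [0.652 0.192 0.221] [163 261] [0.653 0.189 0.221] [163 262] [0.652 0.186 0.222] [163 263] [0.653 0.18
[... 10186 characters left out ...]
549 0.123 0.203] [195 283] [0.549 0.116 0.203] [195 284] [0.549 0.113 0.204] [195 285] [0.55 0.11 0.2 ] [195 286] [0.549 0.106 0.202] [195 287] [0.549 0.103 0.205] [195 288] [0.55 0.1  0.2 ] [195 292] [0.549 0.087 0.202] [196 279] [0.545 0.129 0.206] [196 281] [0.546 0.123 0.201] [196 282] [0.546 0.119 0.203] [196 285] [0.546 0.11  0.201] [196 287] [0.545 0.103 0.205] [196 289] [0.546 0.096 0.202] [196 291] [0.546 0.09  0.203] [196 293] [0.546 0.083 0.203] [196 296] [0.546 0.073 0.205] [196 297] [0.546 0.07  0.202] [197 287] [0.542 0.103 0.204] [197 290] [0.543 0.093 0.202] [197 291] [0.543 0.09  0.2  ] [197 292] [0.543 0.086 0.203] [197 293] [0.543 0.083 0.2  ] [197 294] [0.542 0.08  0.206]
```

View pics/topz.png

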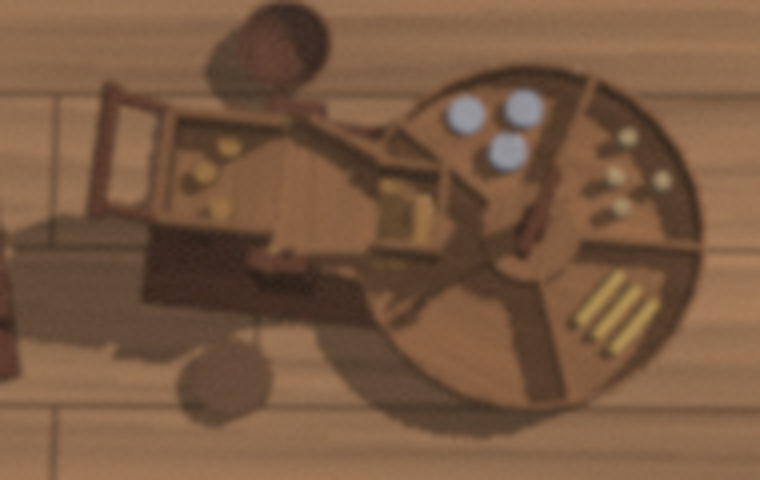

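The empty compartment is at the lower left of the crop, about (450,320), and the bar points at it (angle ≈ 157°). The spout direction is ≈ 84°, so the tray has to turn about −72.6°. The tool yaw already suits the bar, so I'll go above the hub.

Call:
{"api": "servo_tool", "payload": {"commands": "4.2 -8.5 1.8 0 0 0 -1;4.2 -8.5 1.8 0 0 0 -1;4.2 -8.5 1.8 0 0 0 -1;4.2 -8.5 1.8 0 0 0 -1;4.2 -8.5 1.8 0 0 0 -1;4.2 -8.5 1.8 0 0 0 -1;8.45 -17.05 1.8 0 0 0 -1;8.45 -17.05 1.8 0 0 0 -1;8.45 -17.05 1.8 0 0 0 -1;8.45 -17.05 1.8 0 0 0 -1"}}

```text
time_s: 1.35
tcp_pos: [0.5045, -0.029, 0.3023]
orientation: [-0.0, 0.204, 0.979, 0.0]
force: [1.7, -0.1, -0.5]
opening: 0.0852
grip_force: 0.0
```

Call:
{"api": "servo_tool", "payload": {"commands": "0 0 0 0 0 0 -1;0 0 0 0 0 0 -1;0 0 0 0 0 0 -1;0 0 0 0 0 0 -1"}}

```text
time_s: 1.85
tcp_pos: [0.5038, -0.0259, 0.3027]
orientation: [0.0, 0.203, 0.979, 0.0]
force: [-0.2, -0.6, -0.4]
opening: 0.0857
grip_force: 0.0
```

Call:
{"api": "servo_tool", "payload": {"commands": "1.58 -3.22 0 0 0 0 -1;1.58 -3.22 0 0 0 0 -1;1.58 -3.22 0 0 0 0 -1;1.58 -3.22 0 0 0 0 -1;1.58 -3.22 0 0 0 0 -1"}}

```text
time_s: 2.48
tcp_pos: [0.567, -0.1541, 0.3028]
orientation: [-0.0, 0.203, 0.979, 0.0]
force: [-0.8, -0.3, -0.3]
opening: 0.0855
grip_force: 0.0
```

```bash
cat >> h.py <<'E'
from scipy.spatial.transform import Rotation as Ro
def wrist(f=None):
    o=bot.get_obs();p,d=snap('wrist',f)
    c=bot.calibration('wrist');K=np.array(c['camera_matrix']);T=np.array(c['T_tool_cam'])
    w=o['orientation'];B=np.eye(4);B[:3,:3]=Ro.from_quat([w[1],w[2],w[3],w[0]]).as_matrix();B[:3,3]=o['tcp_pos'];T=B@T
    v,u=np.mgrid[:d.shape[0],:d.shape[1]]
    P=np.stack([(u-K[0,2])/K[0,0]*d,(v-K[1,2])/K[1,1]*d,d],-1)
    W=P@T[:3,:3].T+T[:3,3]; W[d<=0]=np.nan
    return p,W,o
np.set_printoptions(precision=4,suppress=True)
def bar(W,c,z0,z1,r):
    m=(W[...,2]>z0)&(W[...,2]<z1)&(np.hypot(W[...,0]-c[0],W[...,1]-c[1])<r)
    q=W[m]; (x,y),(a,b),t=cv2.minAreaRect((q[:,:2]*1000).astype(np.float32))
    v=np.linalg.svd(q[:,:2]-q[:,:2].mean(0),full_matrices=False)[2][0]
    return m.sum(),q.mean(0),(x,y),(a,b),t,np.degrees(np.arctan2(v[1],v[0]))%180
E
python3 - <<'E'
from h import *
p,W,o=wrist('w0.png'); print(o['tcp_pos'])
print(bar(W,(.567,-.155),.158,.176,.06))
z=np.load('/tmp/top.npz');T=cloud('top',z['d'])
print('binbar',bar(T,(.605,.205),.221,.243,.07))
E
```

```text
[ 0.567  -0.1541  0.3028]
(np.int64(1344), array([ 0.5657, -0.1552,  0.1666]), (567.2632446289062, -155.96539306640625), (13.975341796875, 79.15348052978516), 67.28429412841797, np.float64(157.36665922677236))
binbar (np.int64(182), array([0.6045, 0.2028, 0.2308]), (603.8619384765625, 201.2892303466797), (28.392871856689453, 112.36164093017578), 80.353271484375, np.float64(173.19585964128953))
```

View pics/w0.png

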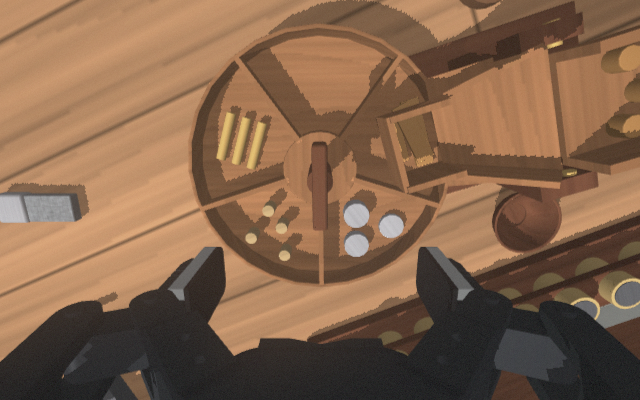

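The view shows the bar at (320,185) pointing up the image at the empty compartment (320,70), and brass pins sit under the spout at (420,140). The bar measures 79×14 mm, as given. I'll go down and grip it.

Call:
{"api": "servo_tool", "payload": {"commands": "0 -0.03 -1.5 0 0 0.01 -1;0 -0.03 -2.8 0 0 0.01 -1;0 -0.03 -3.5 0 0 0.01 -1;0 -0.03 -4.0 0 0 0.01 -1;0 -0.03 -4.0 0 0 0.01 -1;0 -0.03 -4.0 0 0 0.01 1;0 -0.03 -4.0 0 0 0.01 1;0 -0.03 -4.0 0 0 0.01 1;0 -0.03 -4.0 0 0 0.01 1;0 -0.03 -4.0 0 0 0.01 1", "newtons": 40}}

```text
time_s: 3.78
tcp_pos: [0.5682, -0.1556, 0.1433]
orientation: [0.001, 0.199, 0.98, 0.001]
force: [1.8, 4.9, 3.4]
opening: 0.0132
grip_force: 41.2
```

```bash
python3 - <<'E'
from h import *
o=bot.get_obs();print(o['opening'],o['grip_force'],o['force'],o['tcp_pos'],o['orientation'])
# spout / chute edges from the first wrist picture and top picture, in station-ish frame
w=np.load('/tmp/wrist.npz')
z=np.load('/tmp/top.npz');T=cloud('top',z['d'])
for a in (82,83,84,85,86):
    e=np.array([np.cos(np.radians(a)),np.sin(np.radians(a))]);n=np.array([e[1],-e[0]])
    q=T[...,:2]-np.array([.567,-.156]);s=q@e;t=q@n
    out=[]
    for lo,hi in((.08,.11),(.11,.14),(.23,.26),(.26,.29),(.29,.31),(.35,.37)):
        m=(s>lo)&(s<hi)&(abs(t)<.09)&(T[...,2]>(.12 if lo<.2 else .18));out.append((np.percentile(t[m],1.5)+np.percentile(t[m],98.5))/2*1000)
    print(a,np.array(out))
E
```

```text
0.013176917060517197 41.22216582298279 [1.7576 4.8681 3.3642] [ 0.5682 -0.1556  0.1433] [0.0008 0.199  0.98   0.0014]
82 [ -4.0136  -6.4613  -9.3676 -10.8065 -11.2073 -13.8666]
83 [-2.1986 -3.9029 -5.0085 -6.0781 -5.719  -7.4984]
84 [-0.5736 -1.5124 -0.769  -1.3325 -0.4403 -1.1346]
85 [1.1961 1.8859 3.4702 3.4712 4.8286 5.2325]
86 [ 2.9644  4.3485  7.6461  8.3339 10.0867 11.5351]
```

Call:
{"api": "servo_tool", "payload": {"commands": "0 0 0 0 0 -0.12 1;0 0 0 0 0 -0.26 1;0 0 0 0 0 -0.40 1;0 0 0 0 0 -0.54 1;0 0 0 0 0 -0.68 1;0 0 0 0 0 -0.82 1;0 0 0 0 0 -0.96 1;0 0 0 0 0 -1.10 1;0 0 0 0 0 -1.20 1;0 0 0 0 0 -1.272 1"}}

```text
time_s: 5.03
tcp_pos: [0.5676, -0.156, 0.1433]
orientation: [-0.0, 0.743, 0.669, 0.001]
force: [-1.4, 4.6, 4.6]
opening: 0.013
grip_force: 41.4
```

Call:
{"api": "servo_tool", "payload": {"commands": "0 0 0 0 0 0 1;0 0 0 0 0 0 1;0 0 0 0 0 0 -1;0 0 0 0 0 0 -1;0 0 0 0 0 0 -1;0 0 0 0 0 0 -1;0 0 1.5 0 0 0 -1;0 0 3 0 0 0 -1;0 0 4 0 0 0 -1;0 0 4 0 0 0 -1"}}

```text
time_s: 6.28
tcp_pos: [0.5691, -0.158, 0.3075]
orientation: [0.004, 0.742, 0.67, 0.002]
force: [-0.4, -0.5, -0.1]
opening: 0.0854
grip_force: 0.0
```

```bash
python3 - <<'E'
from h import *
p,W,o=wrist('w1.png'); print(o['tcp_pos'],o['orientation'],o['force'])
print(bar(W,(.567,-.155),.158,.176,.06))
E
```

```text
[ 0.5691 -0.158   0.3075] [0.0042 0.7422 0.6702 0.0015] [-0.4111 -0.5091 -0.1014]
(np.int64(1272), array([ 0.5676, -0.1546,  0.1668]), (567.2486572265625, -156.00225830078125), (79.09281921386719, 13.155787467956543), 84.34121704101562, np.float64(84.16939764843393))
```

View pics/w1.png

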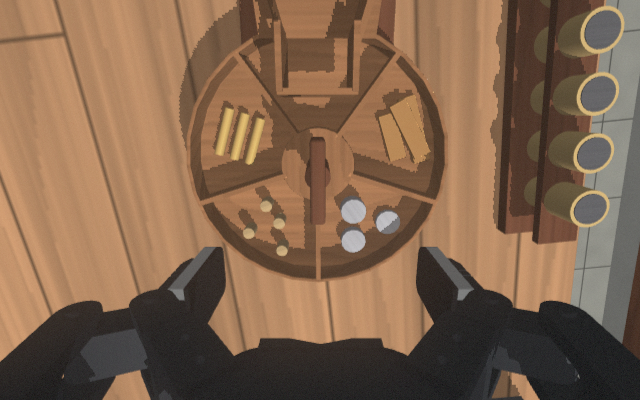

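The empty compartment (x 240–395 px, middle 317) sits centred under the spout (275–357 px, middle 316), and the bar is at 84.2°. Next is the bin.

Call:
{"api": "servo_tool", "payload": {"commands": "0 0 1 0 0 0.15 -1;0.1 1 1 0 0 0.3 -1;0.2 2 1 0 0 0.45 -1;0.3 3 1 0 0 0.6 -1;0.4 4 1 0 0 0.75 -1;0.5 5 1 0 0 0.9 -1;0.6 6 1 0 0 1.05 -1;0.7 7 1 0 0 1.2 -1;0.8 8 1 0 0 1.35 -1;0.9 8.8 1 0 0 1.5 -1"}}

```text
time_s: 7.58
tcp_pos: [0.6025, 0.1965, 0.3399]
orientation: [-0.002, 0.083, 0.997, -0.0]
force: [0.1, -1.0, 0.7]
opening: 0.0856
grip_force: 0.0
```

Call:
{"api": "servo_tool", "payload": {"commands": "0 0 0 0 0 0.07 -0.2;0 0 0 0 0 0.07 -0.2;0 0 0 0 0 0.07 -0.2"}}

```text
time_s: 7.95
tcp_pos: [0.603, 0.1945, 0.3414]
orientation: [-0.001, 0.052, 0.999, -0.0]
force: [0.7, 0.1, -0.7]
opening: 0.0518
grip_force: 0.0
```

```bash
python3 - <<'E'
from h import *
p,W,o=wrist('w2.png'); print(o['tcp_pos'],o['orientation'],o['force'],o['opening'])
print(bar(W,(.605,.205),.220,.243,.08))
m=(abs(W[...,2]-.229)<.008)&(abs(W[...,0]-.605)<.03)&(abs(W[...,1]-.205)<.03)
q=W[m];print(m.sum(),np.percentile(q,[2,50,98],axis=0))
E
```

```text
[0.603  0.1945 0.3414] [-0.001   0.0522  0.9986 -0.0002] [ 0.7026  0.0612 -0.6877] 0.05180910618091128
(np.int64(2791), array([0.6007, 0.2031, 0.2304]), (604.1490478515625, 198.48715209960938), (27.447898864746094, 112.19062042236328), 84.65089416503906, np.float64(174.29197423520463))
1361 [[0.5761 0.195  0.226 ]
 [0.6038 0.2038 0.2317]
 [0.6337 0.2127 0.2338]]
```

View pics/w2.png

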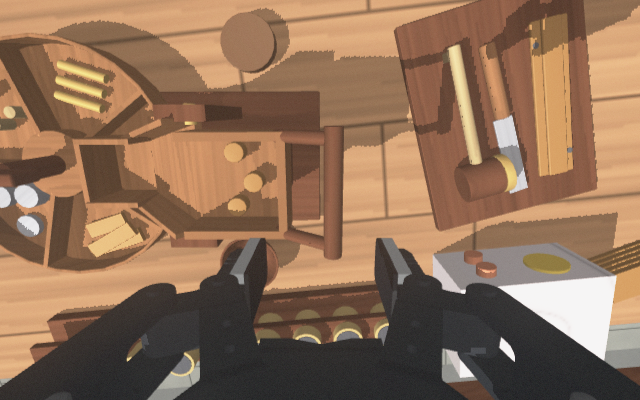

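The view shows three slugs in the bin at about (235,152), (253,182) and (237,204), and the hand bar at (333,190). The bar centre is ≈ (0.604, 0.204). I'll go down and grip it.

Call:
{"api": "servo_tool", "payload": {"commands": "0.03 0.24 -1.2 0 0 0 -0.2;0.03 0.24 -2.3 0 0 0 -0.2;0.03 0.24 -3 0 0 0 -0.2;0.03 0.24 -3.33 0 0 0 -0.2;0.03 0.24 -3.33 0 0 0 -0.2;0.03 0.24 -3.33 0 0 0 1;0.03 0.24 -3.33 0 0 0 1;0.03 0.24 -3.33 0 0 0 1;0.03 0.24 -3.33 0 0 0 1", "newtons": 40}}

```text
time_s: 9.12
tcp_pos: [0.6054, 0.2047, 0.2112]
orientation: [0.001, 0.051, 0.999, 0.0]
force: [0.1, 0.3, 6.0]
opening: 0.0143
grip_force: 39.1
```

Call:
{"api": "servo_tool", "payload": {"commands": "-0.01 -0.09 0.16 0 0 0 1;-0.02 -0.19 0.34 0 0 0 1;-0.03 -0.3 0.5 0 0 0 1;-0.04 -0.42 0.66 0 0 0 1;-0.05 -0.54 0.81 0 0 0 1;-0.07 -0.67 0.95 0 0 0 1;-0.08 -0.81 1.09 0 0 0 1;-0.1 -0.96 1.22 0 0 0 1;-0.11 -1.11 1.35 0 0 0 1;-0.13 -1.27 1.46 0 0 0 1"}}

```text
time_s: 10.38
tcp_pos: [0.6006, 0.1581, 0.2703]
orientation: [0.003, 0.05, 0.999, 0.005]
force: [3.1, 13.4, 5.3]
opening: 0.0143
grip_force: 38.9
```

```bash
python3 - <<'E'
from h import *
o=bot.get_obs();print(o['opening'],o['grip_force'],o['force'],o['wrist_torque'],o['tcp_pos'])
p,d=snap('scene');W=cloud('scene',d)
cv2.imwrite('pics/s1.png',cv2.resize(p[130:280,220:440],None,fx=3,fy=3)[:,:,::-1])
E
```

```text
0.014291008094387173 38.88751566410065 [ 3.1341 13.3817  5.342 ] [ 2.5651 -0.4912 -0.0153] [0.6006 0.1581 0.2703]
```

View pics/s1.png

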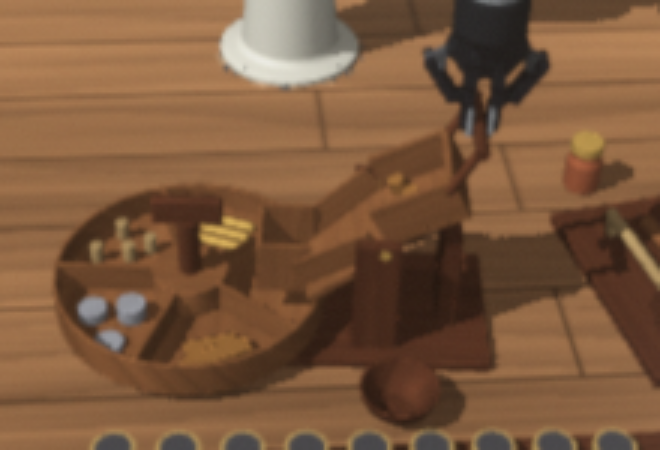

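Call:
{"api": "servo_tool", "payload": {"commands": "-0.02 -0.16 0.11 0 0 0 1;-0.03 -0.33 0.21 0 0 0 1;-0.05 -0.5 0.3 0 0 0 1;-0.07 -0.68 0.38 0 0 0 1;-0.09 -0.86 0.45 0 0 0 1;-0.11 -1.05 0.52 0 0 0 1;-0.13 -1.24 0.57 0 0 0 1;-0.15 -1.43 0.62 0 0 0 1;-0.17 -1.62 0.65 0 0 0 1;-0.17 -1.62 0.65 0 0 0 1"}}

```text
time_s: 11.68
tcp_pos: [0.5938, 0.0906, 0.2973]
orientation: [0.003, 0.051, 0.999, 0.002]
force: [1.5, 4.8, 9.5]
opening: 0.0145
grip_force: 43.0
```

Call:
{"api": "servo_tool", "payload": {"commands": "0 0 0 0 0 0 1;0 0 0 0 0 0 1;0 0 0 0 0 0 1;0 0 0 0 0 0 1;0 0 0 0 0 0 1;0 0 0 0 0 0 1;0 0 0 0 0 0 1;0 0 0 0 0 0 1;0 0 0 0 0 0 1;0 0 0 0 0 0 1"}}

```text
time_s: 12.92
tcp_pos: [0.5938, 0.0906, 0.2972]
orientation: [0.003, 0.051, 0.999, 0.002]
force: [-0.7, 5.7, 10.4]
opening: 0.0143
grip_force: 42.9
```

```bash
python3 - <<'E'
from h import *
o=bot.get_obs();print(o['opening'],o['grip_force'],o['force'],o['wrist_torque'],o['tcp_pos'])
p,d=snap('scene');q,d=snap('top')
a=cv2.resize(p[130:280,220:440],None,fx=2.5,fy=2.5);b=cv2.resize(q[130:260,230:420],(550,290))[:200]
cv2.imwrite('pics/s2.png',np.vstack([a,b])[:,:,::-1])
E
```

```text
0.014268821375674492 42.9217529296875 [-0.7149  5.662  10.4486] [ 0.9304 -0.0399 -0.0071] [0.5938 0.0906 0.2972]
```

View pics/s2.png

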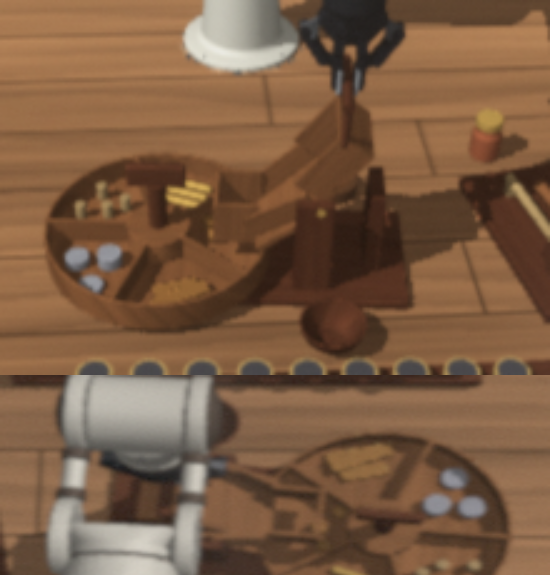

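Call:
{"api": "servo_tool", "payload": {"commands": "0.04 0.38 -0.08 0 0 0 1;0.08 0.76 -0.2 0 0 0 1;0.11 1.12 -0.36 0 0 0 1;0.15 1.46 -0.55 0 0 0 1;0.18 1.78 -0.77 0 0 0 1;0.21 2.08 -1.02 0 0 0 1;0.24 2.35 -1.31 0 0 0 1;0.26 2.59 -1.61 0 0 0 1;0.28 2.8 -1.94 0 0 0 1;0.29 2.89 -2.13 0 0 0 1"}}

```text
time_s: 14.28
tcp_pos: [0.605, 0.2049, 0.208]
orientation: [0.001, 0.051, 0.999, -0.0]
force: [1.3, -10.6, 29.7]
opening: 0.0144
grip_force: 50.7
```

Call:
{"api": "servo_tool", "payload": {"commands": "0 0 -0.05 0 0 0 1;0 0 -0.1 0 0 0 1;0 0 -0.1 0 0 0 1"}}

```text
time_s: 14.65
tcp_pos: [0.6051, 0.2048, 0.208]
orientation: [0.002, 0.051, 0.999, 0.0]
force: [-2.9, -4.6, 16.6]
opening: 0.0144
grip_force: 48.5
```

Call:
{"api": "servo_tool", "payload": {"commands": "0 0 0 0 0 0 -0.2;0 0 0 0 0 0 -0.2;0 0 0 0 0 0 -0.2;0 0 0 0 0 0 -0.2;0 0 0.6 0 0 0 -0.2;0 0 1.8 0 0 0 -0.2;0 0 3 0 0 0 -0.2;0 -0.5 3.8 0 0 0 -0.2;0 -0.5 3.8 0 0 0 -0.2"}}

```text
time_s: 15.78
tcp_pos: [0.6055, 0.1839, 0.3602]
orientation: [0.003, 0.052, 0.999, 0.0]
force: [-0.4, 0.1, -0.1]
opening: 0.0508
grip_force: 0.0
```

```bash
python3 - <<'E'
from h import *
p,W,o=wrist('w3.png'); print(o['tcp_pos'],o['force'])
m=(abs(W[...,2]-.229)<.012)&(abs(W[...,0]-.605)<.03)&(abs(W[...,1]-.205)<.03)
q=W[m];print(m.sum(),np.percentile(q,[2,50,98],axis=0))
E
```

```text
[0.6055 0.1839 0.3602] [-0.3604  0.059  -0.0743]
1211 [[0.5761 0.195  0.2256]
 [0.6033 0.2035 0.2318]
 [0.6335 0.2128 0.234 ]]
```

View pics/w3.png

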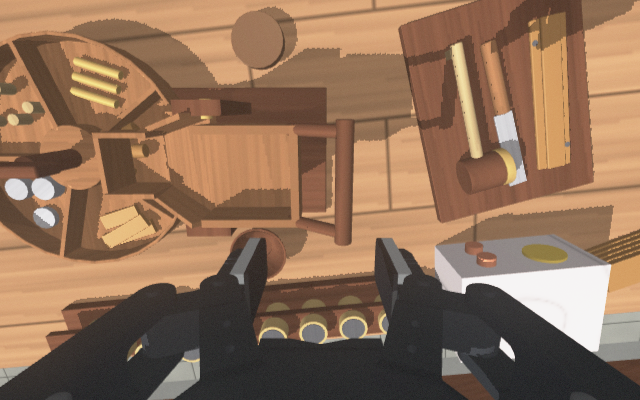

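The bin is level and empty. One slug shows through the spout at (137,150). I'll check over the spout that all three went through.

Call:
{"api": "servo_tool", "payload": {"commands": "-0.68 -5.7 0.3 0 0 0 -1;-0.68 -5.7 0.3 0 0 0 -1;-0.68 -5.7 0.3 0 0 0 -1;-0.68 -5.7 0.3 0 0 0 -1;-0.68 -5.7 0.3 0 0 0 -1;-0.68 -5.7 0.3 0 0 0 -1;-0.68 -5.7 0.3 0 0 0 -1"}}

```text
time_s: 16.7
tcp_pos: [0.5769, -0.0419, 0.3677]
orientation: [-0.001, 0.05, 0.999, 0.0]
force: [-0.7, 0.1, -0.4]
opening: 0.0855
grip_force: 0.0
```

```bash
python3 - <<'E'
from h import *
p,W,o=wrist(); print(o['tcp_pos'])
print(bar(W,(.567,-.155),.158,.176,.06))
c=p[70:250,190:450]
cv2.imwrite('pics/w4.png',cv2.resize(c,None,fx=3,fy=3,interpolation=cv2.INTER_CUBIC)[:,:,::-1])
e=np.array([np.cos(np.radians(84.1)),np.sin(np.radians(84.1))]);q=W[...,:2]-np.array([.567,-.156]);s=q@e;t=q@np.array([e[1],-e[0]])
m=(abs(t)<.033)&(s>.05)&(s<.15)&(W[...,2]<.06)
print(np.histogram(W[m][:,2],np.arange(.02,.06,.004)))
k=m&(W[...,2]>.038);n,l,st,ce=cv2.connectedComponentsWithStats(k.astype(np.uint8))
for i in range(1,n):
    if st[i,4]>20: print(st[i],np.median(W[l==i],0))
E
```

```text
[ 0.5769 -0.0419  0.3677]
(np.int64(964), array([ 0.5671, -0.1544,  0.1664]), (567.3342895507812, -155.52920532226562), (79.3509521484375, 13.568565368652344), 84.28446197509766, np.float64(84.35263181837873))
(array([  11, 1716,   30,    3,   20,   66,  140,    0,    0]), array([0.02 , 0.024, 0.028, 0.032, 0.036, 0.04 , 0.044, 0.048, 0.052,
       0.056]))
[285 138   6   7  29] [ 0.5453 -0.0857  0.0447]
[300 149   4  13  48] [ 0.5692 -0.0695  0.0447]
[277 168  13  15 131] [ 0.5953 -0.101   0.0445]
```

View pics/w4.png

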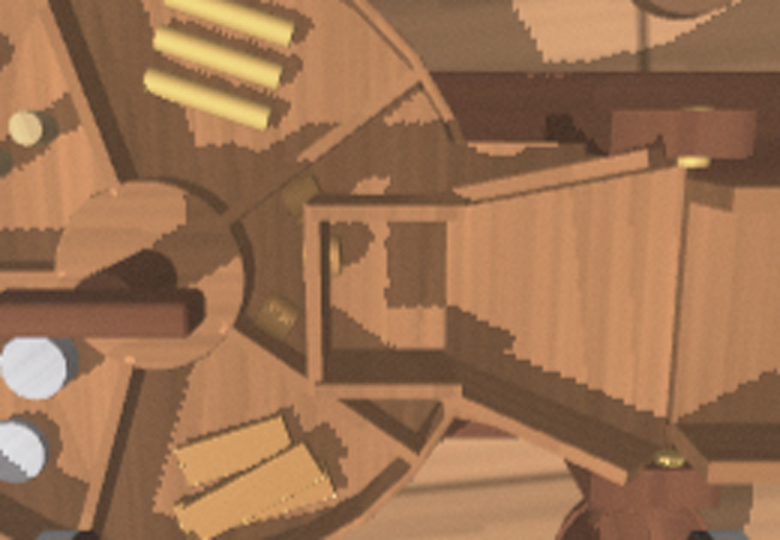

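All three slugs lie in the compartment, at (300,195), (335,255) and (277,315) in the crop, with tops at 44.5 mm as expected (floor 26 + 18 mm). The tray still stands at 84.3°. I'll hand the job in.

```bash
python3 -c "
from cell import bot
print(bot.close_job())"
```

```text
the job is handed in; nothing more can be done
None
```

The job is handed in: the empty compartment is centred under the spout, all three slugs lie in it, the bin is back level, and nothing else in view was disturbed.

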